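Unload the drill jig and sort the hubs by metal

TASK

The hubs in the drill jig have been drilled. Lift the black jig plate straight up off its two dowels, keeping it level, and lay it flat on the middle of the pale square steel bench block; then stand each hub on its flange in its own tray: brass in the yellow tray, copper in the red one, aluminium in the white one, so that the metals do not get mixed. Leave the blue setting master in its nest, and set everything down rather than dropping it.

Things in the scene. Friction and masses are not known exactly. Their poses are not given: they have to be found in the camera images.
- jig: Drill jig base, bare aluminium, 232 x 46 mm, long along its x, fixed. Origin: centre of its underside, on the table. Four nests 3 mm deep in a row at x = -71, -29, 29, 71 mm, floors 9 mm and base top 12 mm above the table. At x = -105 and 105 mm a 16 mm high block carries an upright 8 mm steel dowel, its tip 30.5 mm above the table.
- jig_plate: Black jig plate 230 x 54 x 10 mm, long along its x, about 0.3 kg; four 22 mm windows, two 9 mm dowel holes. Origin: centre of its underside, z up. Lift it by the steel lug upright at its middle: 22 mm along x, 14 mm across, its top 40 mm above the origin; grip across, 60 N or more. Starts on the jig, underside at 16 mm; bosses reach up to 39 mm, so raise it 25 mm before going sideways.
- block: Pale (almost white) square block of bright hardened steel, 64 x 64 x 20 mm, loose, 0.64 kg, on the table. Origin: centre of its underside, z up; top at 20 mm. The jig plate is laid on it to keep its ground face clean; lay it roughly parallel to the jig, where there is room.
- hub_brass: Turned flanged hub in yellow brass: round flange 36 mm across, 6 mm thick, with a round upright boss 17 mm across, 10 mm bore; 30 mm high, under 0.1 kg. Origin: centre of the flange's underside, z up. Starts standing in one of the jig's nests (underside at 9 mm), flange under the jig plate, boss up through a window. Take it by the boss.
- hub_copper: Turned flanged hub in reddish-brown copper: round flange 36 mm across, 6 mm thick, with a round upright boss 17 mm across, 10 mm bore; 30 mm high, under 0.1 kg. Origin: centre of the flange's underside, z up. Starts standing in one of the jig's nests (underside at 9 mm), flange under the jig plate, boss up through a window. Take it by the boss.
- hub_aluminium: Turned flanged hub in silvery aluminium: round flange 36 mm across, 6 mm thick, with a round upright boss 17 mm across, 10 mm bore; 30 mm high, under 0.1 kg. Origin: centre of the flange's underside, z up. Starts standing in one of the jig's nests (underside at 9 mm), flange under the jig plate, boss up through a window. Take it by the boss.
- master: Turned flanged hub in blue-painted steel, the setting master: round flange 36 mm across, 6 mm thick, with a round upright boss 17 mm across, 10 mm bore; 30 mm high, under 0.1 kg. Origin: centre of the flange's underside, z up. Starts standing in one of the jig's nests (underside at 9 mm), flange under the jig plate, boss up through a window. It stays there.
- tray_yellow: Low open square tray in yellow plastic, 64 mm square, 12 mm high, walls and floor 3 mm; loose, 0.12 kg. The three trays stand in a row about 76 mm apart on a fixed black rubber mat 3 mm thick. Origin: centre of its underside, z up; inner floor 3 mm above it.
- tray_red: Low open square tray in red plastic, 64 mm square, 12 mm high, walls and floor 3 mm; loose, 0.12 kg. The three trays stand in a row about 76 mm apart on a fixed black rubber mat 3 mm thick. Origin: centre of its underside, z up; inner floor 3 mm above it.
- tray_white: Low open square tray in white plastic, 64 mm square, 12 mm high, walls and floor 3 mm; loose, 0.12 kg. The three trays stand in a row about 76 mm apart on a fixed black rubber mat 3 mm thick. Origin: centre of its underside, z up; inner floor 3 mm above it.
Things that resemble listed ones, but are neither listed nor needed, are in the scene too. Of the things shaped like the hub_aluminium, the aluminium one is meant.

How it is judged:
By the outcome, as a careful person would: the job done as asked, in the order asked, and still so for the second after the job is handed in, with the robot touching nothing.
It also fails if it takes over 131 s, if anything falls off the work surface, if the arm or the gripper's body presses on something with over 40 N, if the wrist force passes 120 N, or if a joint passes its speed limit or range.

ROBOT

A 7-joint arm with a two-finger parallel gripper is mounted at the origin on a cart in front of the work surface, level with it; the furniture and walls round the work are solid. World frame = base frame: x ahead of the robot, y to its left, z up, the work surface at z = 0. Lengths are in m, angles in rad, forces in N, time in s.
With the tool pointing down it reaches from about 0.4 to 0.85 m from the base axis. Payload 4.5 kg.
Tool frame: the origin (TCP) lies midway between the tips of the shut fingers; the grasp point (between the pads) lies 19 mm behind it (r.grip_point_offset is the distance from the TCP to the grasp point, in m); z points along the fingers, y is the line along which they close (so a half turn about z gives the same grasp; the last joint's range is limited). The gripper opens to 88 mm and grips with 3 to 60 N. Pads are 18 mm wide; open, the fingers measure 123 mm over their backs; the gripper's body (75 mm by 187 mm) begins 45 mm behind the grasp point.
Start: joints at [-1.292, 0.689, -0.195, 1.565, 0.157, 0.902, -0.215], TCP at [0.151, 0.606, 0.239] pointing down, gripper open.
Joint ranges: [-3.01, 3.01], [-0.46, 2.08], [-1.47, 1.51], [0.13, 2.56], [-1, 4.14], [0.04, 2.09], [-2.66, 2.66]. Speed limits (rad/s): [2.57, 2.57, 3.14, 3.14, 3.14, 3.14, 3.14].

INTERFACE

Orientations are given as a unit quaternion [x, y, z, w].
In Python, from plant import r, optics gives the robot as it stands.
- The arm moves only by the shell command python3 -m pendant 'ROWS' [OPENING] [FORCE]. ROWS is JSON, a list of rows, each a list of 6 numbers: the shift along the tool's x, y, z as a fraction of full scale, then the turn, a rotation vector about the tool's x, y, z as a fraction of full scale. A call has 1 to 5 rows; each row shifts and turns the commanded pose from where the row before left it, along the tool's axes as they then stand; what a row does not reach is not made up. Full scale, the value 1, is 0.025 m for a shift and pi rad for a turn. A row lasts 1/12 s, in which the tool goes at most 41.7 mm and 7.16 degrees, less where a joint would pass 70% of its speed; a pose out of reach is approached as far as the arm can. A call with a number of a shift or a turn outside -1 to 1 is refused whole. A call with a gripper value outside its range is refused whole. OPENING is the opening, from -1 (shut) to 1 (fully open), set as the call begins (- or left out, the last holds). The fingers move at their own pace and stop on an object; FORCE is the grip in N (left out, the last holds). Time passes only in rows, so rows that do not move let the fingers close. It gives the time, the measured TCP pose, the force, the opening and the grip force at its end, in the units of the state.
- r.get_state(): the state, without advancing time (a new reading comes with each control period).
- optics.snapshot(name): name is "scene" or "top" or "wrist"; returns (picture, depth): 480x640x3 uint8, blue, green, red; 480x640 float32, m along the optical axis (not along the pixel's ray), 0 where there is no reading.
- optics.calibration(name): a dict with "vfov" (degrees; the focal length in pixels is half the picture's height over the tangent of half this angle, whatever the lens; pixels are square), "cx", "cy" (the principal point, pixels), "k1" (the pictures are not rectified: a ray, as slopes to the right and down, at radius r is drawn at 1 + k1 r^2 times it, then the intrinsics apply), "cam_to_world" (4x4, takes a point from camera to world coordinates); the wrist camera has in their place "tool_from_camera" (4x4, takes a point from camera to tool coordinates, whose origin is the TCP and whose axes are the flange's). Camera axes: x right, y up, looking along -z (the intrinsics and any distortion apply to the point x, -y, -z); pixel columns grow to the right and rows downward; lengths in m; the calibration is good to about 2 mm. A picture is of the moment at which its call begins: read the wrist's pose just before it. calibration takes no time and is no camera call.
- r.finish_job(): hands the job in; it is judged then, once.
The state is a dict: "clock": time; "q": joint angles; "qd": joint speeds; "joint_torque": joint torques, N m; "tool_pos": TCP position; "eef_rot": TCP orientation; "contact_force": force on the tool from outside, world axes, zero at the start; "moment": the same for the moment, N m; "opening": opening from 0.0 (shut) to 1.0 (fully open); "finger_force": force on a finger pad.
Only numpy, scipy, OpenCV 4.12 (cv2) and the standard library are available. Lean on these libraries where they do the work, as an engineer would, in place of code of your own. Each camera call takes 0.05 s, during which the arm holds its last target. There are 200 camera calls.

## Working session

There is one attempt and no reset: what is moved stays moved. The work goes in short steps, Python scripts to look and compute and a shell command to move; the robot and the scene stay as the last step left them, time stands still between calls to the robot, and variables do not carry over. Pictures are saved under pics/ and viewed, at most 17 in all, crops included, and the job is handed in when it is done.

```bash
ls; mkdir -p pics; python3 - <<'E'
from plant import r, optics
import cv2,numpy as np
s=r.get_state();print(s['clock'],s['tool_pos'],s['eef_rot'],s['contact_force'],s['opening'])
for n in ('scene','top'):
    c=optics.calibration(n);print(c)
    p,d=optics.snapshot(n);cv2.imwrite(f'pics/{n}0.png',p);np.save(f'{n}0.npy',d)
print(optics.calibration('wrist'))
E
```

```text
pics
0.0 [0.15139392 0.60572169 0.23790705] [ 1.22076545e-01  9.92520249e-01 -9.32925533e-04 -3.97751737e-05] [-0.48955135 -1.23615853 -0.03187048] 1.000437859245987
{'vfov': 42.70388713333832, 'cx': 320.85881008953646, 'cy': 230.65590493794934, 'k1': -0.007676195180624006, 'cam_to_world': array([[-0.57410436,  0.45092793, -0.68342388, -0.11931585],
       [-0.81855792, -0.2965574 ,  0.49195187,  0.47359828],
       [ 0.01916043,  0.84185374,  0.53936552,  0.56498438],
       [ 0.        ,  0.        ,  0.        ,  1.        ]])}
{'vfov': 43.779419752683694, 'cx': 327.03916158358777, 'cy': 244.95353379368848, 'k1': -0.06855705250965506, 'cam_to_world': array([[ 0.02170024,  0.99203304, -0.12409495,  0.40925168],
       [-0.99945214,  0.01842306, -0.02749565, -0.00421652],
       [-0.02499038,  0.12462363,  0.99188932,  1.07396944],
       [ 0.        ,  0.        ,  0.        ,  1.        ]])}
{'vfov': 60.30123300404136, 'cx': 314.71441313234146, 'cy': 240.68072210434846, 'k1': -0.02222815536552808, 'tool_from_camera': array([[-1.96530668e-04,  9.51717786e-01,  3.06974294e-01,
         7.94014439e-02],
       [ 9.99999745e-01,  3.97957527e-04, -5.93576212e-04,
         5.74908362e-04],
       [-6.87079769e-04,  3.06974099e-01, -9.51717621e-01,
        -1.44784833e-01],
       [ 0.00000000e+00,  0.00000000e+00,  0.00000000e+00,
         1.00000000e+00]])}
```

View pics/top0.png

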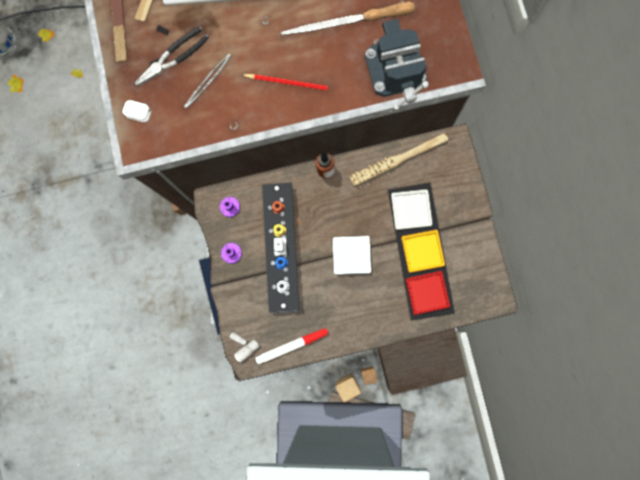

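View pics/scene0.png

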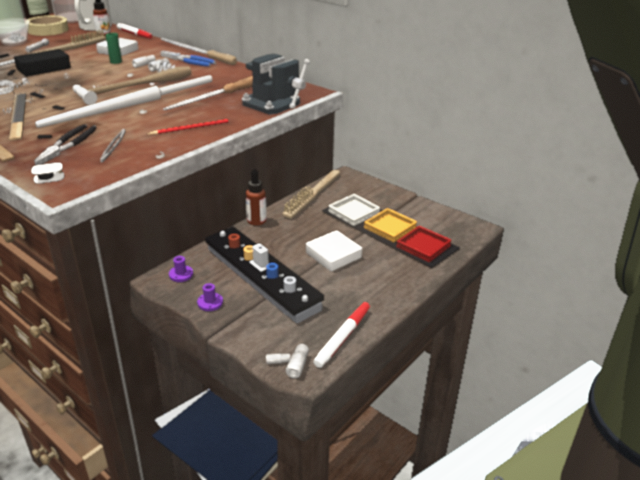

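The top view shows the jig with copper (278,207), brass (279,230), lug (279,245), blue master (280,262) and a silver hub (283,287). The block is at (351,255) and the trays are white (411,210), yellow (423,251) and red (429,294). The purple hubs at (230,207) and (231,253) are lookalikes. The silver hub at (283,287) fits the aluminium, because it is silvery and stands in a nest. Next I measure and confirm with a crop.

```bash
cat > h.py <<'E'
from plant import r, optics
import cv2,numpy as np
from scipy.spatial.transform import Rotation as R
def K(c):
    f=240/np.tan(np.radians(c['vfov']/2));return np.array([[f,0,c['cx']],[0,f,c['cy']],[0,0,1]])
def ray(c,T,uv):
    p=cv2.undistortPoints(np.float64(uv).reshape(-1,1,2),K(c),np.float64([c['k1'],0,0,0]))[:,0]
    return T[:3,3],np.c_[p[:,0],-p[:,1],-np.ones(len(p))]@T[:3,:3].T
def plane(c,T,uv,z):
    o,d=ray(c,T,uv);return o+d*((z-o[2])/d[:,2])[:,None]
def toolT(s):
    T=np.eye(4);T[:3,:3]=R.from_quat(s['eef_rot']).as_matrix();T[:3,3]=s['tool_pos'];return T
def blob(img,lo,hi,box):
    x0,y0,x1,y1=box;h=cv2.cvtColor(img,cv2.COLOR_BGR2HSV)[y0:y1,x0:x1]
    m=cv2.inRange(h,np.array(lo),np.array(hi))
    cs=cv2.findContours(m,cv2.RETR_EXTERNAL,cv2.CHAIN_APPROX_NONE)[0]
    c=max(cs,key=cv2.contourArea);(u,v),wh,a=cv2.minAreaRect(c)
    return (u+x0,v+y0),wh,a,c+[x0,y0]
E
python3 - <<'E'
from h import *
p=cv2.imread('pics/top0.png');c=optics.calibration('top');T=c['cam_to_world']
def go(n,lo,hi,box,z):
    uv,wh,a,ct=blob(p,lo,hi,box)
    X=plane(c,T,cv2.boxPoints((uv,wh,a)),z)
    e=X[1]-X[0],X[2]-X[1];L=max(e,key=np.linalg.norm)
    print(n,np.round(uv,1),np.round(X.mean(0)[:2],4),'sides',[round(float(np.linalg.norm(k)),4) for k in e],'ang',round(np.degrees(np.arctan2(L[1],L[0])),1))
go('copper',(3,110,60),(14,255,255),(265,195,292,216),.039)
go('brass',(18,90,90),(34,255,255),(265,218,292,238),.039)
go('blue',(100,120,60),(125,255,255),(265,252,295,272),.039)
go('alu',(0,0,120),(180,60,255),(270,277,296,296),.039)
go('lug',(0,0,120),(180,60,255),(268,238,292,253),.056)
go('plate',(0,0,0),(180,255,62),(255,178,305,318),.026)
go('block',(0,0,170),(180,60,255),(320,225,382,285),.02)
go('white',(0,0,170),(180,60,255),(385,183,440,234),.015)
go('yellow',(18,90,90),(34,255,255),(390,220,455,280),.015)
go('red',(0,130,80),(6,255,255),(395,262,465,325),.015)
for n,uv in dict(bottle=(325,168),pend=(277,188),pend2=(283,304)).items(): print(n,plane(c,T,[uv],.04))
cv2.imwrite('pics/crop.png',cv2.resize(p[170:325,215:465],None,fx=3.2,fy=3.2,interpolation=cv2.INTER_CUBIC))
E
```

```text
copper [278. 207.] [0.6047 0.1126] sides [0.0213, 0.0215] ang -178.2
brass [279.5 229.5] [0.5646 0.1086] sides [0.0231, 0.0229] ang 1.9
blue [281.  262.5] [0.5064 0.1041] sides [0.021, 0.0228] ang -178.3
alu [280.5 286. ] [0.4654 0.1038] sides [0.0297, 0.0312] ang -178.3
lug [279.5 245. ] [0.535  0.1059] sides [0.0225, 0.0243] ang -178.3
plate [298.  264.5] [0.5047 0.0753] sides [0.0035, 0.0018] ang -88.9
block [351.1 254.4] [ 0.5252 -0.0181] sides [0.0674, 0.0675] ang -176.6
white [411.4 209. ] [ 0.6098 -0.1252] sides [0.0673, 0.0665] ang -82.8
yellow [422.8 250.6] [ 0.5349 -0.1457] sides [0.07, 0.0702] ang -168.8
red [427.4 292.5] [ 0.4606 -0.1541] sides [0.0683, 0.0676] ang -76.4
bottle [[0.67626106 0.03105796 0.04      ]]
pend [[0.63865966 0.11533956 0.04      ]]
pend2 [[0.43434592 0.09835359 0.04      ]]
```

View pics/crop.png

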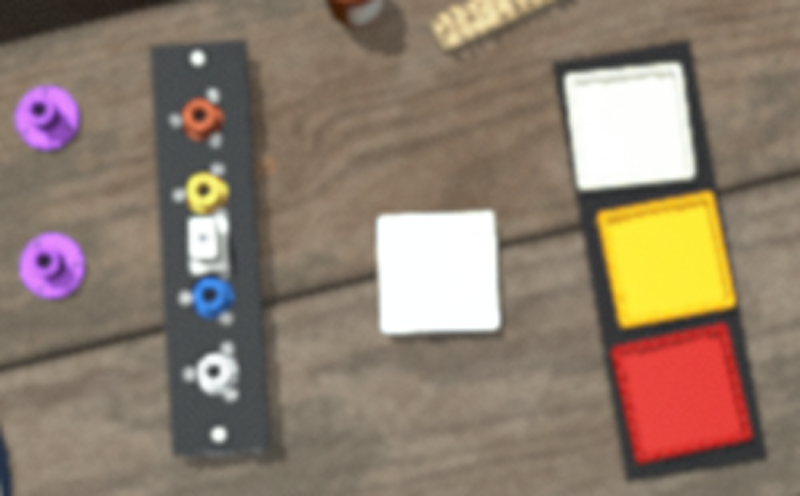

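The crop confirms four hubs in the jig's nests, with the silver aluminium one at crop (215,375). The purple decoys stand outside on the bench, and the block and trays are clear. I move to hover over the lug.

```bash
python3 -m pendant '[[0,0,0,0,0,-0.035],[0,0,0,0,0,-0.035],[0,0,0,0,0,-0.035],[0,-0.5,0,0,0,0],[-0.62,-0.96,0.1,0,0,0]]' 0 60
python3 -m pendant '[[-0.62,-0.96,0.1,0,0,0],[-0.62,-0.96,0.1,0,0,0],[-0.62,-0.96,0.1,0,0,0],[-0.62,-0.96,0.1,0,0,0],[-0.62,-0.96,0.1,0,0,0]]'
```

```text
clock: 0.52
tool_pos: [0.1653, 0.5736, 0.2362]
eef_rot: [-0.046, 0.999, 0.002, -0.002]
contact_force: [0.1, 0.7, 0.9]
opening: 0.645
finger_force: 0.0
clock: 0.93
tool_pos: [0.258, 0.4569, 0.2234]
eef_rot: [-0.043, 0.999, -0.0, -0.0]
contact_force: [0.6, -0.5, 0.1]
opening: 0.498
finger_force: 0.0
```

```bash
python3 -m pendant '[[-0.62,-0.96,0.1,0,0,0],[-0.62,-0.96,0.1,0,0,0],[-0.62,-0.96,0.1,0,0,0],[-0.62,-0.96,0.1,0,0,0],[-0.62,-0.96,0.1,0,0,0]]' >/dev/null
python3 -m pendant '[[-0.62,-0.96,0.1,0,0,0],[-0.62,-0.96,0.1,0,0,0],[-0.62,-0.96,0.1,0,0,0],[-0.62,-0.96,0.1,0,0,0],[-0.62,-0.96,0.1,0,0,0]]'
python3 -m pendant '[[-0.62,-0.96,0.1,0,0,0],[-0.62,-0.96,0.1,0,0,0],[-0.62,-0.96,0.1,0,0,0],[-0.62,-0.96,0.1,0,0,0],[-0.62,-0.6,0.1,0,0,0]]' >/dev/null
python3 -m pendant '[[0,0,0,0,0,0],[0,0,0,0,0,0],[0,0,0,0,0,0],[0,0,0,0,0,0]]'
python3 - <<'E'
from h import *
s=r.get_state();np.save('s1.npy',toolT(s));p,d=optics.snapshot('wrist');cv2.imwrite('pics/w1.png',p);np.save('w1.npy',d);print(s['tool_pos'],s['eef_rot'],s['contact_force'])
E
```

```text
clock: 1.77
tool_pos: [0.4328, 0.231, 0.1984]
eef_rot: [-0.043, 0.999, -0.0, -0.0]
contact_force: [1.1, 0.5, -0.2]
opening: 0.504
finger_force: 0.0
clock: 2.52
tool_pos: [0.5179, 0.1298, 0.1863]
eef_rot: [-0.044, 0.999, 0.0, -0.0]
contact_force: [0.5, -0.2, -0.7]
opening: 0.499
finger_force: 0.0
[0.51787648 0.12982696 0.18625003] [-4.37827723e-02  9.99040923e-01  3.97494618e-04 -3.81496669e-04] [ 0.48775246 -0.15016527 -0.68440266]
```

View pics/w1.png

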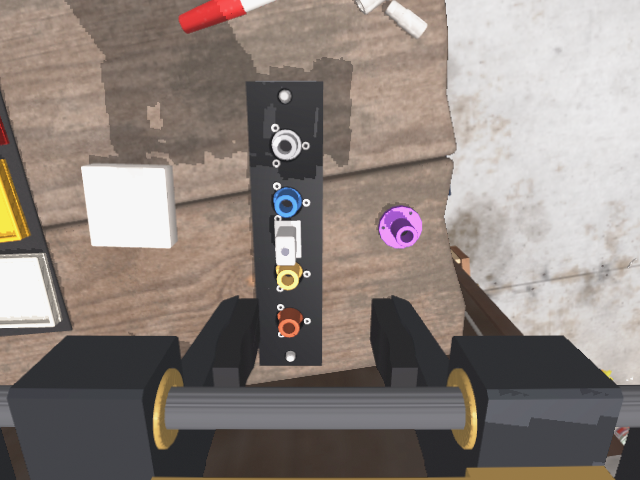

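Wrist view: dowels at (285,96) and (291,357), hubs aluminium (286,145), blue (287,203), brass (288,278) and copper (289,327). The lug top is at (286,247) and the block at (129,206). I compute positions from these.

```bash
cat >> h.py <<'E'
def wT(Tt): 
    return Tt@optics.calibration('wrist')['tool_from_camera']
def circ(p,u,v,w=16):
    g=cv2.cvtColor(p,cv2.COLOR_BGR2GRAY)[v-w:v+w,u-w:u+w]
    return g
E
python3 - <<'E'
from h import *
p=cv2.imread('pics/w1.png');c=optics.calibration('wrist');Tt=np.load('s1.npy');T=wT(Tt)
f=lambda n,lo,hi,box:blob(p,lo,hi,box)[:2]
B={'d1':f('',(0,0,120),(180,60,255),(275,88,296,106)),'d2':f('',(0,0,120),(180,60,255),(281,348,301,366)),
'alu':f('',(0,0,110),(180,60,255),(266,129,301,163)),'blue':f('',(100,110,50),(125,255,255),(268,180,308,222)),
'brass':f('',(15,80,60),(34,255,255),(268,258,308,296)),'copper':f('',(3,80,40),(14,255,255),(268,305,308,342)),
'lug':f('',(0,0,150),(180,40,255),(270,232,298,270)),'block':f('',(0,0,180),(180,60,255),(70,150,190,260))}
z=dict(d1=.0305,d2=.0305,lug=.056,block=.015)
P={}
for n,(uv,wh) in B.items():
    P[n]=plane(c,T,[uv],z.get(n,.039))[0];print(n,np.round(uv,1),np.round(wh,1),np.round(P[n],4),'tool',np.round((Tt[:3,:3].T@(P[n]-Tt[:3,3]))*1000,1))
e=P['d2']-P['d1'];print('len',np.linalg.norm(e),'ang',np.degrees(np.arctan2(e[1],e[0])),'mid',(P['d1']+P['d2'])/2)
x=Tt[:3,0];print('tool x ang',np.degrees(np.arctan2(-x[1],-x[0])),'z',Tt[:3,2])
q=p[70:380,230:340];cv2.imwrite('pics/w1c.png',cv2.resize(q[120:230],None,fx=5,fy=5))
E
```

```text
d1 [284.5  95.5] [11.3 11.3] [0.4326 0.1022 0.0305] tool [ 87.2 -20.2 155.8]
d2 [290. 356.] [10.  8.] [0.6388 0.1203 0.0305] tool [-119.7  -20.2  155.6]
alu [285.5 144. ] [30. 29.] [0.4645 0.1056 0.039 ] tool [ 55.2 -19.6 147.3]
blue [287. 202.] [30. 28.] [0.5052 0.1094 0.039 ] tool [ 14.3 -19.4 147.2]
brass [289.4 276.5] [26.6 27.2] [0.563  0.1151 0.039 ] tool [-43.8 -18.8 147.2]
copper [290.  322.5] [29. 26.] [0.6024 0.1183 0.039 ] tool [-83.3 -19.  147.2]
lug [286. 248.] [32. 22.] [0.5344 0.1117 0.056 ] tool [-14.9 -19.6 130.2]
block [126.5 206.5] [83. 91.] [ 0.5251 -0.0173  0.015 ] tool [   5.5 -147.3  171.1]
len 0.2069127970538341 ang 5.008583579876336 mid [0.53568912 0.11124555 0.0305    ]
tool x ang 5.018758450695971 z [-7.97068401e-04  7.60820816e-04 -9.99999393e-01]
```

View pics/w1c.png

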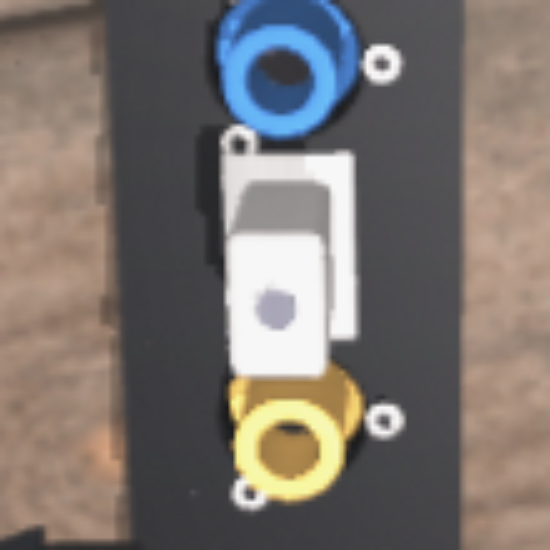

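```bash
python3 -m pendant '[[-0.33,-0.4,0.8,0,0,0],[-0.33,-0.4,0.8,0,0,0],[0,0,0.8,0,0,0],[0,0,0.8,0,0,0],[0,0,0.8,0,0,0]]' >/dev/null
python3 -m pendant '[[0,0,0.4,0,0,0],[0,0,0.3,0,0,0],[0,0,0,0,0,0],[0,0,0,0,0,0],[0,0,0,0,0,0]]'
python3 - <<'E'
from h import *
s=r.get_state();np.save('s2.npy',toolT(s));p,d=optics.snapshot('wrist');cv2.imwrite('pics/w2.png',p);print(s['tool_pos'],s['eef_rot'],s['contact_force'])
E
```

```text
clock: 3.4
tool_pos: [0.5376, 0.1103, 0.0697]
eef_rot: [-0.043, 0.999, 0.0, 0.001]
contact_force: [-0.1, 0.6, 0.1]
opening: 0.501
finger_force: 0.0
[0.53764301 0.11032635 0.06966903] [-4.26686255e-02  9.99088896e-01  2.82034433e-04  8.28494524e-04] [-0.14782128  0.57481472  0.10295846]
```

View pics/w2.png

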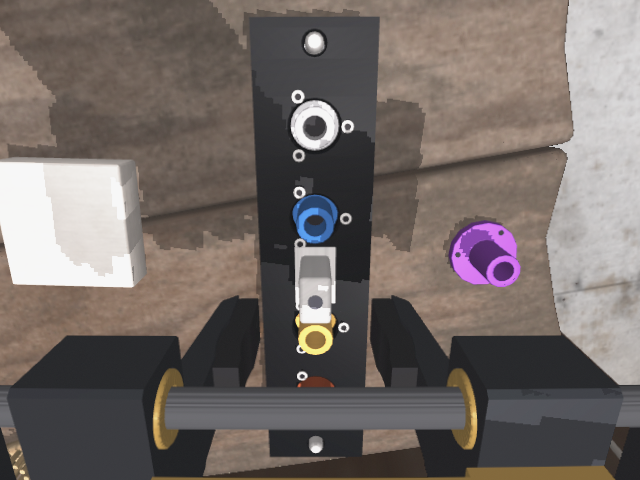

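The lug top is at (315,303), midway between the fingers (inner edges about 259 and 371).

```bash
python3 - <<'E'
from h import *
p=cv2.imread('pics/w2.png');c=optics.calibration('wrist');Tt=np.load('s2.npy');T=wT(Tt)
def t(n,uv,z):
    P=plane(c,T,[uv],z)[0];print(n,uv,np.round(P,4),np.round((Tt[:3,:3].T@(P-Tt[:3,3]))*1000,1))
m,_=blob(p,(0,0,185),(180,40,255),(295,280,336,325))[:2];t('lug',m,.056)
t('lugman',(315.5,303),.056)
t('d1',(314.5,42),.0305);t('d2',(316,444),.0305)
t('al',(315,126),.039);t('br',(315.5,339),.039);t('bl',(315.5,222),.039)
x=Tt[:3,0];print(np.degrees(np.arctan2(-x[1],-x[0])),Tt[:3,2])
E
```

```text
lug (312.4526824951172, 300.98585510253906) [0.5364 0.1098 0.056 ] [ 1.3 -0.4 13.7]
lugman (315.5, 303) [0.5373 0.1112 0.056 ] [ 0.3  0.9 13.7]
d1 (314.5, 42) [0.4333 0.1019 0.0305] [104.8   0.5  39. ]
d2 (316, 444) [0.6371 0.1201 0.0305] [-99.9   1.2  39.3]
al (315, 126) [0.4659 0.1049 0.039 ] [72.   0.7 30.5]
br (315.5, 339) [0.5649 0.1136 0.039 ] [-27.4   0.9  30.7]
bl (315.5, 222) [0.5065 0.1086 0.039 ] [31.2  0.9 30.6]
4.890927328375126 [ 1.63141131e-03  6.34256387e-04 -9.99998468e-01]
```

```bash
python3 -m pendant '[[0.05,0.03,0.5,0,0,0],[0,0,0.5,0,0,0],[0,0,0.46,0,0,0],[0,0,0,0,0,0],[0,0,0,0,0,0]]'
python3 -m pendant '[[0,0,0,0,0,0],[0,0,0,0,0,0],[0,0,0,0,0,0],[0,0,0,0,0,0],[0,0,0,0,0,0]]' -1 5
python3 -m pendant '[[0,0,0,0,0,0],[0,0,0,0,0,0],[0,0,0,0,0,0],[0,0,0,0,0,0],[0,0,0,0,0,0]]'
```

```text
clock: 3.87
tool_pos: [0.5356, 0.1104, 0.0321]
eef_rot: [-0.043, 0.999, -0.0, -0.0]
contact_force: [0.1, 0.0, 0.1]
opening: 0.499
finger_force: 0.0
clock: 4.28
tool_pos: [0.536, 0.1104, 0.0326]
eef_rot: [-0.042, 0.999, 0.0, 0.0]
contact_force: [-0.4, -0.1, 1.5]
opening: 0.158
finger_force: 5.0
clock: 4.7
tool_pos: [0.536, 0.1105, 0.0325]
eef_rot: [-0.043, 0.999, -0.0, 0.0]
contact_force: [-0.4, -0.4, 5.6]
opening: 0.158
finger_force: 5.0
```

```bash
python3 -m pendant '[[0,0,0,0,0,0],[0,0,0,0,0,0],[0,0,0,0,0,0]]' -1 60
python3 -m pendant '[[0,0,-0.1,0,0,0],[0,0,-0.1,0,0,0],[0,0,-0.1,0,0,0],[0,0,-0.1,0,0,0],[0,0,-0.1,0,0,0]]'
```

```text
clock: 4.95
tool_pos: [0.536, 0.1105, 0.0325]
eef_rot: [-0.043, 0.999, -0.0, 0.0]
contact_force: [-0.0, -0.5, 4.9]
opening: 0.156
finger_force: 60.0
clock: 5.37
tool_pos: [0.5355, 0.1105, 0.0447]
eef_rot: [-0.043, 0.999, -0.0, -0.0]
contact_force: [0.2, -0.9, -2.4]
opening: 0.158
finger_force: 60.0
```

```bash
python3 -m pendant '[[0,0,-0.2,0,0,0],[0,0,-0.2,0,0,0],[0,0,-0.3,0,0,0],[0,0,-0.4,0,0,0],[0,0,-0.4,0,0,0]]'
python3 -m pendant '[[0,0,-0.4,0,0,0],[0,0,0,0,0,0],[0,0,0,0,0,0],[0,0,0,0,0,0]]'
python3 - <<'E'
from h import *
s=r.get_state();np.save('s3.npy',toolT(s));p,d=optics.snapshot('wrist');q,_=optics.snapshot('scene');cv2.imwrite('pics/s3.png',np.vstack([p[:460],cv2.resize(q[130:380,130:500],(640,432))])[:,::1]);cv2.imwrite('pics/s3s.png',cv2.resize(np.hstack([p,q]),(800,300)));cv2.imwrite('pics/w3.png',p);print(s['tool_pos'],s['eef_rot'],s['contact_force'],s['moment'])
E
```

```text
clock: 5.78
tool_pos: [0.5356, 0.1105, 0.0833]
eef_rot: [-0.043, 0.999, 0.0, -0.0]
contact_force: [0.8, -0.2, -3.7]
opening: 0.15
finger_force: 60.0
clock: 6.12
tool_pos: [0.5356, 0.1104, 0.0923]
eef_rot: [-0.042, 0.999, -0.0, -0.0]
contact_force: [-0.6, 0.1, -4.5]
opening: 0.15
finger_force: 60.0
[0.53563748 0.11037461 0.0922518 ] [-4.24704753e-02  9.99097722e-01 -1.49630667e-05 -3.43534295e-05] [-0.5720088   0.12423303 -4.50742883] [ 6.74183296e-02  9.00550504e-02 -4.63898133e-05]
```

View pics/s3s.png

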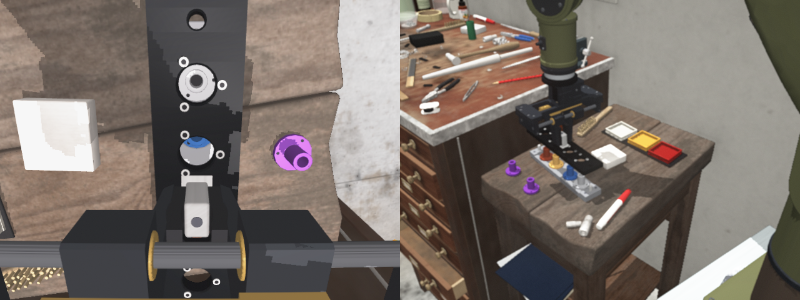

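The plate hangs level and clear of the dowels, the hubs stayed in their nests, and the block is visible at left. I use depth for the block's top face and the lug.

```bash
cat >> h.py <<'E'
def cloud(c,T,d,box):
    x0,y0,x1,y1=box;vv,uu=np.mgrid[y0:y1,x0:x1];uv=np.c_[uu.ravel(),vv.ravel()];o,dr=ray(c,T,uv)
    z=d[y0:y1,x0:x1].ravel();return (o+dr*z[:,None])[z>0],uv[z>0]
def top(c,T,d,box,z0,z1):
    X,uv=cloud(c,T,d,box);m=(X[:,2]>z0)&(X[:,2]<z1)
    (u,v),wh,a=cv2.minAreaRect(np.float32(X[m][:,:2]*1000));return np.round([u,v],1),np.round(wh,1),round(a,1),round(float(np.median(X[m][:,2])),4),int(m.sum())
E
python3 - <<'E'
from h import *
c=optics.calibration('wrist');Tt=np.load('s3.npy');s=r.get_state();p,d=optics.snapshot('wrist');T=wT(toolT(s))
print('block now',top(c,T,d,(5,140,180,300),.015,.026))
print('lug',top(c,T,d,(290,330,340,390),.09,.13))
print('plate',top(c,T,d,(230,20,395,250),.078,.095))
d1=np.load('w1.npy');T1=wT(np.load('s1.npy'));print('block w1',top(c,T1,d1,(60,140,200,270),.015,.026))
ct=optics.calibration('top');dt=np.load('top0.npy');
for n,b in dict(block=(325,230,378,282),white=(386,184,436,232),yellow=(398,227,448,274),red=(403,269,455,318)).items(): print(n,top(ct,ct['cam_to_world'],dt,b,.010,.028))
R3=Tt[:3,:3];print(R3[:,0],R3[:,1])
E
```

```text
block now (array([525.5, -16.2]), array([64.4, 65.5]), 3.1, 0.0182, 13045)
lug (array([537., 111.]), array([21.6, 16.4]), 5.1, 0.114, 2340)
plate (array([469.3, 105.1]), array([83.5, 54.5]), 4.8, 0.0841, 29659)
block w1 (array([525.2, -15.7]), array([64.5, 64.9]), 3.2, 0.0182, 6583)
block (array([526. , -19.4]), array([64.5, 63.9]), 2.6, 0.0193, 1298)
white (array([ 604.1, -127.9]), array([76.4, 70.4]), 7.2, 0.0153, 332)
yellow (array([ 536.7, -144.1]), array([95.5, 67.3]), 12.2, 0.0156, 354)
red (array([ 468.4, -152.1]), array([79.7, 65.9]), 13.4, 0.0154, 350)
[-9.96392515e-01 -8.48643092e-02  6.99158435e-05] [-8.48643113e-02  9.96392517e-01 -2.69811187e-05]
```

```bash
python3 -m pendant '[[0.45,0,0,0,0,0],[0.44,0,0,0,0,0],[0,-0.4,0,0,0,0],[0,-0.7,0,0,0,0],[0,-0.7,0,0,0,0]]'
python3 -m pendant '[[0,-0.7,0,0,0,0],[0,-0.7,0,0,0,0],[0,-0.7,0,0,0,0],[0,-0.7,0,0,0,0],[0,-0.42,0,0,0,0]]'
python3 -m pendant '[[0,0,0.2,0,0,0],[0,0,0.4,0,0,0],[0,0,0.4,0,0,0],[0,0,0.4,0,0,0],[0,0,0.2,0,0,0]]'
python3 -m pendant '[[0,0,0.2,0,0,0],[0,0,0.1,0,0,0],[0,0,0,0,0,0],[0,0,0,0,0,0]]'
python3 - <<'E'
from h import *
c=optics.calibration('wrist');s=r.get_state();p,d=optics.snapshot('wrist');T=wT(toolT(s));cv2.imwrite('pics/w4.png',p);np.save('w4.npy',d);np.save('s4.npy',toolT(s))
print(s['tool_pos'],s['eef_rot'],s['contact_force'])
q,_=optics.snapshot('scene');cv2.imwrite('pics/s4.png',cv2.resize(np.hstack([p[:,:480],q[130:370,160:480].repeat(2,0).repeat(2,1)[:, :640]]),(800,343)))
E
```

```text
clock: 6.68
tool_pos: [0.5177, 0.0635, 0.092]
eef_rot: [-0.043, 0.999, 0.0, 0.0]
contact_force: [0.2, -0.7, -3.1]
opening: 0.154
finger_force: 60.0
clock: 7.1
tool_pos: [0.5244, -0.0199, 0.0918]
eef_rot: [-0.041, 0.999, -0.001, -0.0]
contact_force: [-0.1, -1.2, -3.8]
opening: 0.15
finger_force: 60.0
clock: 7.52
tool_pos: [0.5233, -0.0149, 0.0503]
eef_rot: [-0.044, 0.999, 0.0, -0.001]
contact_force: [-0.3, -0.2, -4.8]
opening: 0.157
finger_force: 60.0
clock: 7.85
tool_pos: [0.5243, -0.0162, 0.0447]
eef_rot: [-0.043, 0.999, 0.0, 0.0]
contact_force: [0.2, 0.3, -3.3]
opening: 0.156
finger_force: 60.0
[ 0.52428705 -0.01621884  0.04469323] [-4.26877993e-02  9.99088460e-01  2.16149650e-05  2.28015347e-05] [ 0.17309058  0.30245481 -3.26782511]
```

View pics/s4.png

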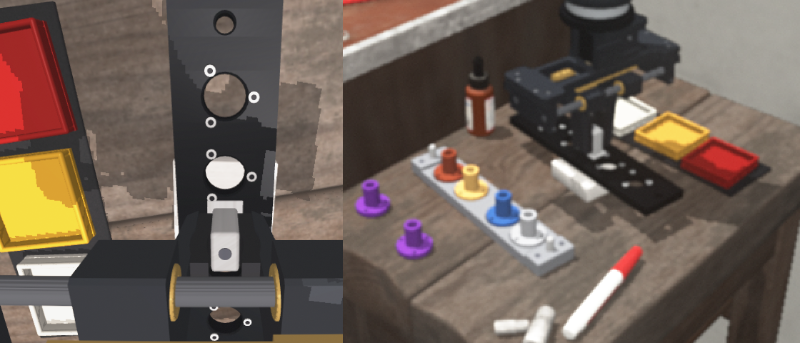

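The plate hovers about 8 mm above the block, centred, and clear of the trays and bottle. I lower it slowly.

```bash
python3 -m pendant '[[0,0,0.1,0,0,0],[0,0,0.08,0,0,0],[0,0,0.06,0,0,0],[0,0,0.04,0,0,0],[0,0,0,0,0,0]]'
python3 -m pendant '[[0,0,0.02,0,0,0],[0,0,0.02,0,0,0],[0,0,0,0,0,0],[0,0,0,0,0,0]]'
```

```text
clock: 8.37
tool_pos: [0.5241, -0.0165, 0.0375]
eef_rot: [-0.043, 0.999, 0.0, -0.0]
contact_force: [-0.2, -0.2, -2.6]
opening: 0.151
finger_force: 60.0
clock: 8.7
tool_pos: [0.5242, -0.0164, 0.0367]
eef_rot: [-0.043, 0.999, 0.0, 0.0]
contact_force: [0.0, 0.4, -3.5]
opening: 0.15
finger_force: 60.0
```

```bash
python3 -m pendant '[[0,0,0.03,0,0,0],[0,0,0,0,0,0],[0,0,0,0,0,0]]'
python3 -m pendant '[[0,0,0.03,0,0,0],[0,0,0,0,0,0],[0,0,0,0,0,0]]'
```

```text
clock: 8.95
tool_pos: [0.5243, -0.0164, 0.0361]
eef_rot: [-0.043, 0.999, 0.0, 0.0]
contact_force: [-0.6, -0.1, -1.8]
opening: 0.156
finger_force: 60.0
clock: 9.2
tool_pos: [0.5244, -0.0164, 0.036]
eef_rot: [-0.043, 0.999, -0.0, 0.0]
contact_force: [-0.3, -0.4, 5.8]
opening: 0.154
finger_force: 60.0
```

```bash
python3 -m pendant '[[0,0,0,0,0,0],[0,0,0,0,0,0]]' -1 5
python3 -m pendant '[[0,0,0,0,0,0],[0,0,0,0,0,0],[0,0,0,0,0,0]]' -0.1
python3 -m pendant '[[0,0,-0.3,0,0,0],[0,0,-0.8,0,0,0],[0,0,-1,0,0,0],[0,0,-1,0,0,0],[0,0,-1,0,0,0]]'
python3 -m pendant '[[0,0,-1,0,0,0],[0,0,-0.9,0,0,0],[0,0,0,0,0,0],[0,0,0,0,0,0],[0,0,0,0,0,0]]'
python3 - <<'E'
from h import *
c=optics.calibration('wrist');s=r.get_state();p,d=optics.snapshot('wrist');T=wT(toolT(s));cv2.imwrite('pics/w5.png',p);np.save('w5.npy',d);np.save('s5.npy',toolT(s))
print(s['tool_pos'],s['eef_rot'],s['contact_force'])
E
```

```text
clock: 9.37
tool_pos: [0.5244, -0.0164, 0.036]
eef_rot: [-0.043, 0.999, -0.0, 0.0]
contact_force: [-2.3, -0.3, 5.4]
opening: 0.16
finger_force: 5.0
clock: 9.62
tool_pos: [0.5245, -0.0164, 0.0353]
eef_rot: [-0.043, 0.999, 0.0, 0.0]
contact_force: [1.2, -0.3, -0.1]
opening: 0.357
finger_force: 0.0
clock: 10.03
tool_pos: [0.5239, -0.0164, 0.1391]
eef_rot: [-0.043, 0.999, 0.0, -0.0]
contact_force: [0.1, 0.7, 0.2]
opening: 0.449
finger_force: 0.0
clock: 10.45
tool_pos: [0.5237, -0.0167, 0.1848]
eef_rot: [-0.042, 0.999, -0.0, -0.0]
contact_force: [-0.5, -0.6, -0.1]
opening: 0.45
finger_force: 0.0
[ 0.5236735  -0.01673577  0.18482734] [-4.24564039e-02  9.99098202e-01 -1.33426917e-04 -4.68088057e-04] [-0.51501751 -0.55641489 -0.07868546]
```

View pics/w5.png

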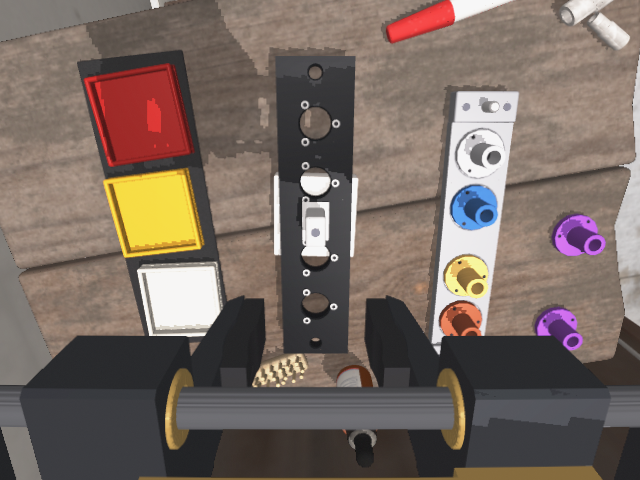

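Plate lies centred on the block. Trays: red (138,113), yellow (153,212), white (180,300). Hubs: aluminium (480,153), blue (475,207), brass (467,275), copper (461,322).

```bash
python3 - <<'E'
from h import *
c=optics.calibration('wrist');Tt=np.load('s5.npy');T=wT(Tt);d=np.load('w5.npy');p=cv2.imread('pics/w5.png')
def rep(n,t):
    w=np.r_[t[0]/1000,.0];v=Tt[:3,:3].T@(w-Tt[:3,3])*1000;print(n,t,'tool',np.round(v[:2],1))
for n,b in dict(red=(78,58,200,170),yellow=(98,165,210,262),white=(132,258,224,340)).items(): rep(n,top(c,T,d,b,.0095,.02))
for n,b in dict(alu=(465,135,510,175),blue=(460,190,505,228),brass=(450,262,500,300),copper=(443,308,490,345)).items(): rep(n,top(c,T,d,b,.033,.043))
# plane-based colour check
for n,lo,hi,b in (('red',(0,130,60),(6,255,255),(78,58,200,170)),('yellow',(18,90,90),(34,255,255),(98,165,210,262))):
    uv,wh,a,_=blob(p,lo,hi,b);print(n,plane(c,T,[uv],.015))
print('block/plate',top(c,T,d,(270,50,360,350),.024,.034))
E
```

```text
red (array([ 466.5, -151. ]), array([75.8, 65.9]), 13.8, 0.0143, 1995) tool [  68.2 -128.9]
yellow (array([ 530.9, -144.7]), array([74.6, 65.3]), 10.9, 0.0143, 1687) tool [   3.5 -128.1]
white (array([ 610.3, -122.9]), array([65.7, 65. ]), 7.1, 0.0142, 1294) tool [ -77.5 -113.1]
alu (array([467. , 104.1]), array([16.9, 16.6]), 66.0, 0.0375, 406) tool [ 46.  125.3]
blue (array([508.2, 108.1]), array([16.5, 16.3]), 58.8, 0.0375, 346) tool [  4.7 125.7]
brass (array([565.8, 113.3]), array([16.4, 16.3]), 11.4, 0.0374, 320) tool [-53.2 126. ]
copper (array([604.5, 116.7]), array([16.3, 10. ]), 88.6, 0.0373, 163) tool [-92.  126.1]
red [[ 0.46029572 -0.1510407   0.015     ]]
yellow [[ 0.53382557 -0.14243271  0.015     ]]
block/plate (array([524.3, -16.1]), array([226.9,  54.3]), 4.9, 0.0283, 17839)
```

```bash
python3 -m pendant '[[0.37,1,0.4,0,0,0],[0.37,1,0.4,0,0,0],[0.37,1,0.4,0,0,0],[0.37,1,0.4,0,0,0],[0.37,1,0.4,0,0,0]]' >/dev/null
python3 -m pendant '[[0,0,0.7,0,0,0],[0,0,0.8,0,0,0],[0,0,0.8,0,0,0],[0,0,0.4,0,0,0],[0,0,0.2,0,0,0]]' >/dev/null
python3 -m pendant '[[0,0,0,0,0,0],[0,0,0,0,0,0],[0,0,0,0,0,0]]'
```

```text
clock: 11.58
tool_pos: [0.4677, 0.1042, 0.063]
eef_rot: [-0.042, 0.999, 0.0, 0.0]
contact_force: [-0.1, -0.7, -0.1]
opening: 0.449
finger_force: 0.0
```

```bash
python3 -m pendant '[[0,0,0.6,0,0,0],[0,0,0.6,0,0,0],[0,0,0.4,0,0,0],[0,0,0.12,0,0,0],[0,0,0,0,0,0]]'
python3 -m pendant '[[0,0,0,0,0,0],[0,0,0,0,0,0],[0,0,0,0,0,0],[0,0,0,0,0,0],[0,0,0,0,0,0]]' -1 20
python3 -m pendant '[[0,0,-0.05,0,0,0],[0,0,-0.1,0,0,0],[0,0,-0.2,0,0,0],[0,0,-0.4,0,0,0],[0,0,0,0,0,0]]'
```

```text
clock: 12.0
tool_pos: [0.4675, 0.1042, 0.0197]
eef_rot: [-0.043, 0.999, -0.0, -0.0]
contact_force: [-0.1, 0.2, 0.5]
opening: 0.45
finger_force: 0.0
clock: 12.42
tool_pos: [0.4679, 0.1043, 0.0203]
eef_rot: [-0.042, 0.999, 0.0, 0.001]
contact_force: [0.5, 0.5, 4.7]
opening: 0.187
finger_force: 20.0
clock: 12.83
tool_pos: [0.468, 0.1042, 0.0397]
eef_rot: [-0.042, 0.999, 0.0, 0.001]
contact_force: [0.2, -0.2, -0.3]
opening: 0.186
finger_force: 20.0
```

```bash
python3 -m pendant '[[0,0,-0.8,0,0,0],[0,0,-0.9,0,0,0],[0,0,-0.7,0,0,0],[-0.2,-0.4,0,0,0,0],[-0.45,-0.9,0,0,0,0]]'
python3 -m pendant '[[-0.45,-0.9,0,0,0,0],[-0.45,-0.9,0,0,0,0],[-0.45,-0.9,0,0,0,0],[-0.45,-0.9,0,0,0,0],[-0.45,-0.9,0,0,0,0]]'
python3 -m pendant '[[-0.45,-0.9,0,0,0,0],[-0.45,-0.9,0,0,0,0],[-0.45,-0.9,0,0,0,0],[-0.65,-0.93,0,0,0,0],[0,0,0,0,0,0]]'
python3 -m pendant '[[0,0,0,0,0,0],[0,0,0,0,0,0]]'
python3 - <<'E'
from h import *
c=optics.calibration('wrist');s=r.get_state();p,d=optics.snapshot('wrist');Tt=toolT(s);T=wT(Tt);cv2.imwrite('pics/w6.png',p);np.save('w6.npy',d);np.save('s6.npy',Tt)
q,_=optics.snapshot('top');cv2.imwrite('pics/t6.png',np.hstack([cv2.resize(p,(400,300)),cv2.resize(q[150:330,200:440],(400,300))]))
print(s['tool_pos'],s['contact_force'])
E
```

```text
clock: 13.25
tool_pos: [0.486, 0.0765, 0.0997]
eef_rot: [-0.046, 0.999, 0.002, 0.001]
contact_force: [0.0, -0.7, -0.5]
opening: 0.185
finger_force: 20.0
clock: 13.67
tool_pos: [0.5523, -0.0355, 0.0983]
eef_rot: [-0.042, 0.999, 0.0, -0.0]
contact_force: [-0.0, 0.9, -0.9]
opening: 0.185
finger_force: 20.0
clock: 14.08
tool_pos: [0.6122, -0.1275, 0.098]
eef_rot: [-0.039, 0.999, -0.002, 0.002]
contact_force: [-0.8, -0.5, -0.2]
opening: 0.185
finger_force: 20.0
clock: 14.25
tool_pos: [0.6088, -0.1195, 0.098]
eef_rot: [-0.043, 0.999, 0.001, -0.001]
contact_force: [-0.0, 1.3, -0.8]
opening: 0.183
finger_force: 20.0
[ 0.60880534 -0.11949273  0.09802715] [-0.00359848  1.25640812 -0.76598612]
```

View pics/t6.png

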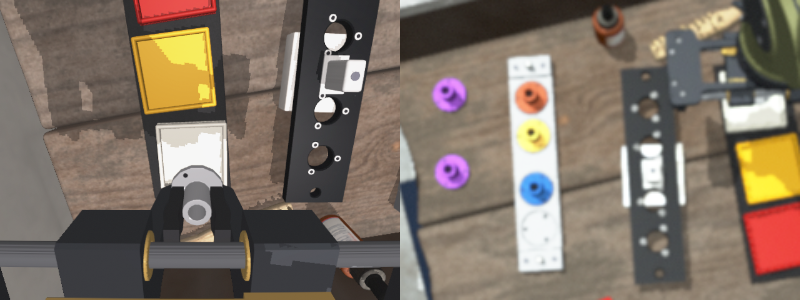

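The aluminium hub is held upright over the white tray, whose near rim corners are at full-image (251,200) and (362,194). Nest 1 is empty, and the yellow tray is fully in view.

```bash
python3 - <<'E'
from h import *
c=optics.calibration('wrist');Tt=np.load('s6.npy');T=wT(Tt);p=cv2.imread('pics/w6.png')
A,B=plane(c,T,[(251,200),(362,194)],.015);e=B-A;print(np.linalg.norm(e));n=np.array([-e[1],e[0],0])/np.linalg.norm(e);n*=np.sign(n[0])
W=(A+B)/2+.032*n;print('white',W,'tool',np.round(Tt[:3,:3].T@(W-Tt[:3,3])*1000,1))
uv,wh,a,_=blob(p,(15,90,60),(34,255,255),(180,20,370,195));X=plane(c,T,cv2.boxPoints((uv,wh,a)),.013);print('yellow',X.mean(0),np.linalg.norm(X[1]-X[0]),np.linalg.norm(X[2]-X[1]))
E
```

```text
0.06234835064067273
white [ 0.60943353 -0.12172525  0.015     ] tool [-0.5 -2.4 83. ]
yellow [ 0.53577155 -0.14403373  0.013     ] 0.06497910376311472 0.06528493481455208
```

```bash
python3 -m pendant '[[-0.02,-0.1,0.6,0,0,0],[0,0,0.9,0,0,0],[0,0,0.9,0,0,0],[0,0,0.4,0,0,0],[0,0,0.1,0,0,0]]' >/dev/null
python3 -m pendant '[[0,0,0.08,0,0,0],[0,0,0.06,0,0,0],[0,0,0,0,0,0],[0,0,0,0,0,0]]'
python3 -m pendant '[[0,0,0.05,0,0,0],[0,0,0.04,0,0,0],[0,0,0.03,0,0,0],[0,0,0,0,0,0],[0,0,0,0,0,0]]'
```

```text
clock: 15.1
tool_pos: [0.611, -0.1228, 0.0233]
eef_rot: [-0.043, 0.999, -0.0, 0.001]
contact_force: [-0.0, 0.6, 0.1]
opening: 0.185
finger_force: 20.0
clock: 15.52
tool_pos: [0.6103, -0.1227, 0.0194]
eef_rot: [-0.043, 0.999, 0.0, 0.0]
contact_force: [0.5, -0.2, 0.6]
opening: 0.188
finger_force: 20.0
```

```bash
python3 -m pendant '[[0,0,0.04,0,0,0],[0,0,0,0,0,0],[0,0,0,0,0,0]]'
python3 -m pendant '[[0,0,0.03,0,0,0],[0,0,0,0,0,0],[0,0,0,0,0,0]]'
```

```text
clock: 15.77
tool_pos: [0.6103, -0.1227, 0.0184]
eef_rot: [-0.043, 0.999, 0.0, -0.0]
contact_force: [0.4, 0.6, -0.6]
opening: 0.186
finger_force: 20.0
clock: 16.02
tool_pos: [0.6103, -0.1227, 0.0176]
eef_rot: [-0.043, 0.999, 0.0, -0.0]
contact_force: [0.5, -0.7, -0.8]
opening: 0.187
finger_force: 20.0
```

```bash
python3 -m pendant '[[0,0,0.03,0,0,0],[0,0,0,0,0,0],[0,0,0,0,0,0]]'
python3 -m pendant '[[0,0,0.02,0,0,0],[0,0,0,0,0,0],[0,0,0,0,0,0]]'
```

```text
clock: 16.27
tool_pos: [0.6104, -0.1227, 0.0173]
eef_rot: [-0.043, 0.999, -0.0, 0.0]
contact_force: [-1.1, 0.1, 4.3]
opening: 0.189
finger_force: 20.0
clock: 16.52
tool_pos: [0.6104, -0.1227, 0.0173]
eef_rot: [-0.042, 0.999, -0.0, 0.0]
contact_force: [-1.8, 0.7, 7.2]
opening: 0.185
finger_force: 20.0
```

```bash
python3 -m pendant '[[0,0,0,0,0,0],[0,0,0,0,0,0],[0,0,0,0,0,0]]' -0.38
python3 -m pendant '[[0,0,-0.1,0,0,0],[0,0,-0.4,0,0,0],[0,0,-0.8,0,0,0],[0,0,-0.9,0,0,0],[0,0,-0.9,0,0,0]]'
python3 -m pendant '[[0,0,-0.6,0,0,0],[0.2,0.5,0,0,0,0],[0.3,0.9,0,0,0,0],[0.3,0.9,0,0,0,0],[0.17,0.9,0,0,0,0]]' -0.1
python3 -m pendant '[[0,0.9,0,0,0,0],[0,0.9,0,0,0,0],[0,0.9,0,0,0,0],[0,0.9,0,0,0,0],[0,0.9,0,0,0,0]]'
python3 -m pendant '[[0,0.9,0,0,0,0],[0,0.9,0,0,0,0],[0,0.06,0,0,0,0],[0,0,0,0,0,0],[0,0,0,0,0,0]]'
python3 - <<'E'
from h import *
c=optics.calibration('wrist');s=r.get_state();p,d=optics.snapshot('wrist');q,_=optics.snapshot('top')
cv2.imwrite('pics/t7.png',np.hstack([cv2.resize(p,(400,300)),cv2.resize(q[150:330,230:470],(400,300))]))
E
```

```text
clock: 16.77
tool_pos: [0.6103, -0.1227, 0.0162]
eef_rot: [-0.043, 0.999, 0.0, -0.0]
contact_force: [0.0, 0.2, -1.0]
opening: 0.31
finger_force: 0.0
clock: 17.18
tool_pos: [0.6101, -0.1226, 0.0952]
eef_rot: [-0.043, 0.999, 0.0, -0.0]
contact_force: [0.6, -0.3, 0.1]
opening: 0.312
finger_force: 0.0
clock: 17.6
tool_pos: [0.5786, -0.0447, 0.1098]
eef_rot: [-0.042, 0.999, -0.0, 0.0]
contact_force: [-0.2, 0.8, 0.5]
opening: 0.451
finger_force: 0.0
clock: 18.02
tool_pos: [0.5698, 0.0682, 0.1098]
eef_rot: [-0.043, 0.999, 0.0, 0.0]
contact_force: [0.0, 0.1, 0.1]
opening: 0.447
finger_force: 0.0
clock: 18.43
tool_pos: [0.566, 0.1122, 0.1093]
eef_rot: [-0.042, 0.999, -0.001, 0.0]
contact_force: [0.4, -0.9, -0.2]
opening: 0.451
finger_force: 0.0
```

View pics/t7.png

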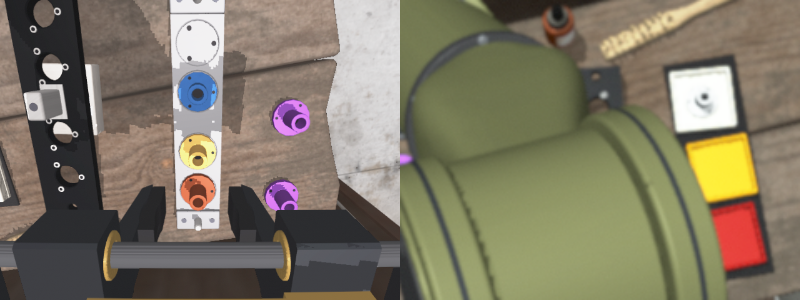

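The aluminium hub stands centred in the white tray, with brass and copper still in the jig. I take brass to yellow.

```bash
python3 -m pendant '[[0,0.04,0.6,0,0,0],[0,0,0.9,0,0,0],[0,0,0.9,0,0,0],[0,0,0.7,0,0,0],[0,0,0.4,0,0,0]]'
python3 -m pendant '[[0,0,0.07,0,0,0],[0,0,0,0,0,0],[0,0,0,0,0,0]]'
python3 -m pendant '[[0,0,0,0,0,0],[0,0,0,0,0,0],[0,0,0,0,0,0],[0,0,0,0,0,0],[0,0,0,0,0,0]]' -1 20
python3 -m pendant '[[0,0,-0.05,0,0,0],[0,0,-0.1,0,0,0],[0,0,-0.2,0,0,0],[0,0,-0.4,0,0,0],[0,0,-0.8,0,0,0]]'
python3 -m pendant '[[0,0,-0.8,0,0,0],[0,0,-0.8,0,0,0],[0,-0.35,-0.1,0,0,0],[0.2,-0.9,0,0,0,0],[0.2,-0.9,0,0,0,0]]'
```

```text
clock: 18.95
tool_pos: [0.565, 0.1123, 0.0196]
eef_rot: [-0.042, 0.999, -0.001, -0.001]
contact_force: [0.4, -0.4, -0.4]
opening: 0.448
finger_force: 0.0
clock: 19.2
tool_pos: [0.5664, 0.1141, 0.0205]
eef_rot: [-0.042, 0.999, 0.0, 0.001]
contact_force: [0.8, -0.2, -0.0]
opening: 0.454
finger_force: 0.0
clock: 19.62
tool_pos: [0.5662, 0.1135, 0.0203]
eef_rot: [-0.042, 0.999, -0.001, 0.0]
contact_force: [0.6, -1.9, 4.8]
opening: 0.182
finger_force: 20.0
clock: 20.03
tool_pos: [0.5642, 0.1148, 0.0579]
eef_rot: [-0.043, 0.999, 0.0, -0.002]
contact_force: [0.8, -0.0, -0.7]
opening: 0.186
finger_force: 20.0
clock: 20.45
tool_pos: [0.5606, 0.0604, 0.1016]
eef_rot: [-0.044, 0.999, 0.001, 0.001]
contact_force: [-0.1, -0.8, -1.1]
opening: 0.189
finger_force: 20.0
```

```bash
python3 -m pendant '[[0.2,-0.9,0,0,0,0],[0.2,-0.9,0,0,0,0],[0.2,-0.9,0,0,0,0],[0.2,-0.9,0,0,0,0],[0.2,-0.9,0,0,0,0]]'
python3 -m pendant '[[0.2,-0.9,0,0,0,0],[0.2,-0.9,0,0,0,0],[0.2,-0.9,0,0,0,0],[0.11,-0.8,0,0,0,0],[0,0,0,0,0,0]]'
python3 -m pendant '[[0,0,0,0,0,0],[0,0,0,0,0,0],[0,0,0,0,0,0]]'
python3 - <<'E'
from h import *
c=optics.calibration('wrist');s=r.get_state();p,d=optics.snapshot('wrist');Tt=toolT(s);T=wT(Tt);cv2.imwrite('pics/w8.png',p);np.save('s8.npy',Tt)
print(s['tool_pos'],s['contact_force'])
uv,wh,a,_=blob(p,(0,130,50),(6,255,255),(120,0,420,230));X=plane(c,T,cv2.boxPoints((uv,wh,a)),.013);print('red',uv,X.mean(0),np.linalg.norm(X[1]-X[0]),np.linalg.norm(X[2]-X[1]))
E
```

```text
clock: 20.87
tool_pos: [0.5443, -0.0557, 0.1007]
eef_rot: [-0.043, 0.999, 0.0, -0.0]
contact_force: [-0.4, -0.6, -1.1]
opening: 0.185
finger_force: 20.0
clock: 21.28
tool_pos: [0.5329, -0.1496, 0.1003]
eef_rot: [-0.039, 0.999, -0.002, -0.001]
contact_force: [0.7, -1.1, -1.0]
opening: 0.183
finger_force: 20.0
clock: 21.53
tool_pos: [0.535, -0.1412, 0.101]
eef_rot: [-0.044, 0.999, 0.001, 0.0]
contact_force: [-1.0, -0.3, -0.6]
opening: 0.185
finger_force: 20.0
[ 0.53501292 -0.14115016  0.10097654] [-0.96819331 -0.29424261 -0.61406324]
red (305.1300354003906, 114.59538269042969) [ 0.46142406 -0.15209429  0.013     ] 0.06467332125415579 0.06495482297036867
```

View pics/w8.png

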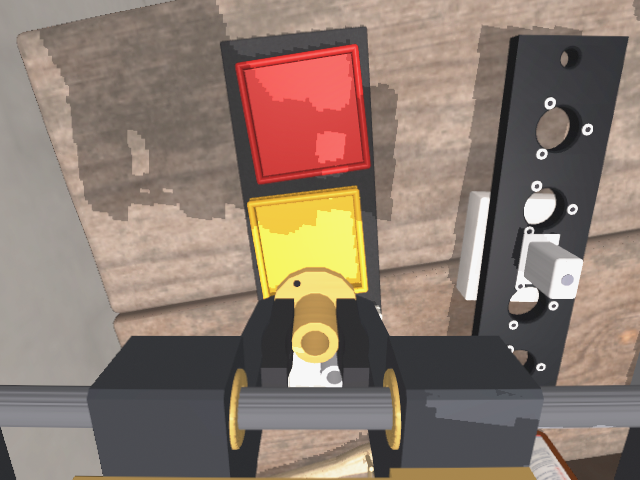

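Brass hub is held over the yellow tray (308,243), and the red tray is at (305,115). I lower it.

```bash
python3 -m pendant '[[0,-0.1,0.6,0,0,0],[0,0,0.9,0,0,0],[0,0,0.9,0,0,0],[0,0,0.5,0,0,0],[0,0,0.2,0,0,0]]' >/dev/null
python3 -m pendant '[[0,0,0.05,0,0,0],[0,0,0.05,0,0,0],[0,0,0,0,0,0],[0,0,0,0,0,0]]'
python3 -m pendant '[[0,0,0.04,0,0,0],[0,0,0.04,0,0,0],[0,0,0,0,0,0],[0,0,0,0,0,0]]'
```

```text
clock: 22.33
tool_pos: [0.5356, -0.1454, 0.0218]
eef_rot: [-0.043, 0.999, -0.0, 0.001]
contact_force: [-0.3, -0.3, 0.1]
opening: 0.19
finger_force: 20.0
clock: 22.67
tool_pos: [0.535, -0.1455, 0.0191]
eef_rot: [-0.042, 0.999, 0.0, 0.0]
contact_force: [-0.1, -0.3, -0.6]
opening: 0.186
finger_force: 20.0
```

```bash
python3 -m pendant '[[0,0,0.04,0,0,0],[0,0,0,0,0,0],[0,0,0,0,0,0]]'
python3 -m pendant '[[0,0,0.03,0,0,0],[0,0,0,0,0,0],[0,0,0,0,0,0]]'
python3 -m pendant '[[0,0,0.02,0,0,0],[0,0,0,0,0,0],[0,0,0,0,0,0]]'
```

```text
clock: 22.92
tool_pos: [0.535, -0.1455, 0.0179]
eef_rot: [-0.043, 0.999, 0.0, -0.0]
contact_force: [1.3, -0.3, -1.1]
opening: 0.185
finger_force: 20.0
clock: 23.17
tool_pos: [0.5351, -0.1454, 0.0174]
eef_rot: [-0.043, 0.999, 0.0, 0.0]
contact_force: [-1.0, -0.9, 1.8]
opening: 0.187
finger_force: 20.0
clock: 23.42
tool_pos: [0.5351, -0.1455, 0.0173]
eef_rot: [-0.043, 0.999, -0.0, 0.0]
contact_force: [-1.0, 0.3, 6.1]
opening: 0.186
finger_force: 20.0
```

```bash
python3 -m pendant '[[0,0,0,0,0,0],[0,0,0,0,0,0],[0,0,0,0,0,0]]' -0.38
python3 -m pendant '[[0,0,-0.1,0,0,0],[0,0,-0.4,0,0,0],[0,0,-0.8,0,0,0],[0,0,-0.9,0,0,0],[0,0,-0.9,0,0,0]]'
python3 -m pendant '[[0,0,-0.6,0,0,0],[-0.2,0.5,0,0,0,0],[-0.35,0.9,0,0,0,0],[-0.35,0.9,0,0,0,0],[-0.35,0.9,0,0,0,0]]' -0.1
python3 -m pendant '[[-0.35,0.9,0,0,0,0],[-0.35,0.9,0,0,0,0],[-0.35,0.9,0,0,0,0],[-0.35,0.9,0,0,0,0],[-0.35,0.9,0,0,0,0]]'
python3 -m pendant '[[-0.35,0.9,0,0,0,0],[-0.35,0.9,0,0,0,0],[-0.1,0.7,0,0,0,0],[0,0,0,0,0,0],[0,0,0,0,0,0]]'
python3 - <<'E'
from h import *
c=optics.calibration('wrist');s=r.get_state();p,d=optics.snapshot('wrist');q,_=optics.snapshot('scene');Tt=toolT(s);T=wT(Tt)
uv,wh,a,_=blob(p,(3,80,40),(14,255,255),(250,240,390,400));print(uv,wh,s['tool_pos'])
X,_=cloud(c,T,d,(270,240,370,400));m=(X[:,2]>.034)&(X[:,2]<.042);print('copper top',X[m].mean(0),m.sum())
cv2.imwrite('pics/t9.png',np.hstack([cv2.resize(p,(400,300)),cv2.resize(q[90:330,160:480],(400,300))]))
E
```

```text
clock: 23.67
tool_pos: [0.535, -0.1455, 0.0166]
eef_rot: [-0.043, 0.999, 0.0, 0.0]
contact_force: [0.3, -1.0, 0.1]
opening: 0.307
finger_force: 0.0
clock: 24.08
tool_pos: [0.5347, -0.1454, 0.0955]
eef_rot: [-0.043, 0.999, 0.0, -0.0]
contact_force: [-0.5, 0.2, -0.1]
opening: 0.308
finger_force: 0.0
clock: 24.5
tool_pos: [0.5596, -0.0625, 0.1102]
eef_rot: [-0.042, 0.999, 0.0, 0.0]
contact_force: [-0.6, 0.3, -0.0]
opening: 0.452
finger_force: 0.0
clock: 24.92
tool_pos: [0.5935, 0.0539, 0.11]
eef_rot: [-0.043, 0.999, 0.0, 0.0]
contact_force: [0.7, 0.2, 0.3]
opening: 0.45
finger_force: 0.0
clock: 25.33
tool_pos: [0.6077, 0.1176, 0.1098]
eef_rot: [-0.044, 0.999, 0.0, 0.0]
contact_force: [0.3, -0.6, -0.3]
opening: 0.454
finger_force: 0.0
(313.0, 255.0) (30.0, 58.0) [0.6076899  0.11760605 0.10975903]
copper top [0.60730278 0.11698384 0.03742655] 513
```

View pics/t9.png

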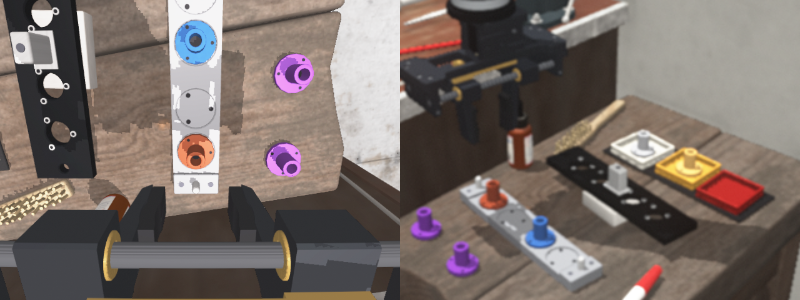

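Brass and aluminium stand in their trays, and the tool is over copper. I check the bottle's clearance from the initial top depth image.

```bash
python3 - <<'E'
from h import *
c=optics.calibration('top');d=np.load('top0.npy')
X,_=cloud(c,c['cam_to_world'],d,(310,145,342,188))
for z0,z1 in ((.02,.05),(.05,.075),(.075,.12)):
    m=(X[:,2]>z0)&(X[:,2]<z1)&(X[:,0]<.75)
    if m.sum(): print(z0,X[m].min(0),X[m].max(0),m.sum())
E
```

```text
0.02 [0.66499079 0.01503174 0.02258662] [0.67983385 0.04714424 0.04998943] 73
0.05 [0.6659473  0.01487494 0.05005606] [0.69651803 0.04646109 0.07490742] 176
0.075 [0.67203491 0.01985245 0.07500218] [0.69131253 0.0405986  0.10294345] 112
```

```bash
python3 -m pendant '[[0.08,-0.02,0.6,0,0,0],[0,0,0.7,0,0,0],[0,0,0.7,0,0,0],[0,0,0.6,0,0,0],[0,0,0.4,0,0,0]]'
python3 -m pendant '[[0,0,0.4,0,0,0],[0,0,0.17,0,0,0],[0,0,0,0,0,0],[0,0,0,0,0,0]]'
python3 -m pendant '[[0,0,0,0,0,0],[0,0,0,0,0,0],[0,0,0,0,0,0],[0,0,0,0,0,0],[0,0,0,0,0,0]]' -1 20
python3 -m pendant '[[0,0,-0.05,0,0,0],[0,0,-0.1,0,0,0],[0,0,-0.2,0,0,0],[0,0,-0.4,0,0,0],[0,0,-0.8,0,0,0]]'
python3 -m pendant '[[0,0,-0.8,0,0,0],[0,0,-0.8,0,0,0],[0,0,-0.1,0,0,0],[0,0,0,0,0,0],[0,0,0,0,0,0]]'
```

```text
clock: 25.85
tool_pos: [0.6053, 0.1133, 0.0328]
eef_rot: [-0.041, 0.999, -0.001, -0.001]
contact_force: [0.2, -0.2, 1.0]
opening: 0.45
finger_force: 0.0
clock: 26.18
tool_pos: [0.6063, 0.1158, 0.0203]
eef_rot: [-0.042, 0.999, 0.0, 0.0]
contact_force: [0.3, 0.8, 0.4]
opening: 0.454
finger_force: 0.0
clock: 26.6
tool_pos: [0.6064, 0.1162, 0.0205]
eef_rot: [-0.043, 0.999, 0.0, 0.0]
contact_force: [-0.2, 0.7, 2.9]
opening: 0.183
finger_force: 20.0
clock: 27.02
tool_pos: [0.6045, 0.1155, 0.0579]
eef_rot: [-0.043, 0.999, -0.001, -0.002]
contact_force: [0.4, -1.0, -1.1]
opening: 0.185
finger_force: 20.0
clock: 27.43
tool_pos: [0.6057, 0.1157, 0.101]
eef_rot: [-0.043, 0.999, -0.0, -0.0]
contact_force: [0.5, -0.6, -1.5]
opening: 0.181
finger_force: 20.0
```

```bash
python3 -m pendant '[[0.3,-0.45,0,0,0,0],[0.56,-0.85,0,0,0,0],[0.56,-0.85,0,0,0,0],[0.56,-0.85,0,0,0,0],[0.56,-0.85,0,0,0,0]]'
python3 -m pendant '[[0.56,-0.85,0,0,0,0],[0.56,-0.85,0,0,0,0],[0.56,-0.85,0,0,0,0],[0.56,-0.85,0,0,0,0],[0.56,-0.85,0,0,0,0]]'
python3 -m pendant '[[0.56,-0.85,0,0,0,0],[0.56,-0.85,0,0,0,0],[0.23,-0.39,0,0,0,0],[0,0,0,0,0,0],[0,0,0,0,0,0]]'
python3 -m pendant '[[0,0,0,0,0,0],[0,0,0,0,0,0]]'
python3 - <<'E'
from h import *
c=optics.calibration('wrist');s=r.get_state();p,d=optics.snapshot('wrist');q,_=optics.snapshot('scene')
cv2.imwrite('pics/t10.png',np.hstack([cv2.resize(p,(400,300)),cv2.resize(q[90:330,160:480],(400,300))]));print(s['tool_pos'])
E
```

```text
clock: 27.85
tool_pos: [0.5493, 0.0136, 0.0999]
eef_rot: [-0.043, 0.999, -0.0, -0.001]
contact_force: [-0.1, 0.2, -0.4]
opening: 0.184
finger_force: 20.0
clock: 28.27
tool_pos: [0.4886, -0.098, 0.1001]
eef_rot: [-0.043, 0.999, 0.0, -0.001]
contact_force: [-0.2, 0.2, -1.4]
opening: 0.186
finger_force: 20.0
clock: 28.68
tool_pos: [0.4614, -0.1514, 0.1008]
eef_rot: [-0.042, 0.999, 0.001, 0.0]
contact_force: [-0.4, 0.2, -1.1]
opening: 0.188
finger_force: 20.0
clock: 28.85
tool_pos: [0.4623, -0.15, 0.1012]
eef_rot: [-0.044, 0.999, 0.001, 0.001]
contact_force: [-0.1, 0.1, -0.7]
opening: 0.188
finger_force: 20.0
[ 0.46230027 -0.14996741  0.10115252]
```

View pics/t10.png

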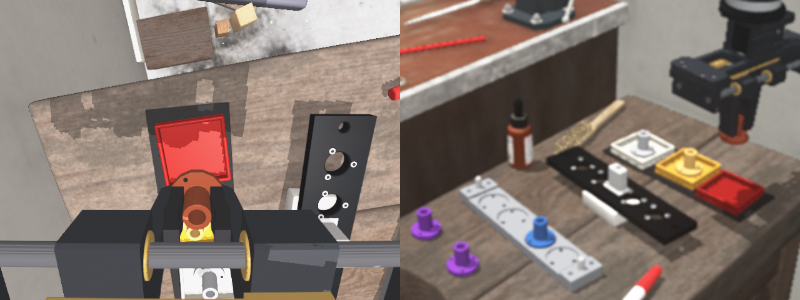

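Copper hub is over the red tray, with the others in place. I lower it.

```bash
python3 -m pendant '[[0.06,-0.06,0.6,0,0,0],[0,0,0.9,0,0,0],[0,0,0.9,0,0,0],[0,0,0.5,0,0,0],[0,0,0.2,0,0,0]]' >/dev/null
python3 -m pendant '[[0,0,0.05,0,0,0],[0,0,0.05,0,0,0],[0,0,0,0,0,0],[0,0,0,0,0,0]]'
python3 -m pendant '[[0,0,0.04,0,0,0],[0,0,0.04,0,0,0],[0,0,0,0,0,0],[0,0,0,0,0,0]]'
python3 -m pendant '[[0,0,0.03,0,0,0],[0,0,0,0,0,0],[0,0,0,0,0,0]]'
```

```text
clock: 29.7
tool_pos: [0.4602, -0.1537, 0.0219]
eef_rot: [-0.042, 0.999, -0.0, 0.001]
contact_force: [0.4, -0.3, -0.5]
opening: 0.182
finger_force: 20.0
clock: 30.03
tool_pos: [0.4597, -0.1537, 0.0193]
eef_rot: [-0.042, 0.999, 0.0, 0.0]
contact_force: [0.2, -0.4, -1.0]
opening: 0.185
finger_force: 20.0
clock: 30.28
tool_pos: [0.4596, -0.1537, 0.0184]
eef_rot: [-0.043, 0.999, 0.0, -0.0]
contact_force: [-0.0, 0.7, -0.6]
opening: 0.182
finger_force: 20.0
```

```bash
python3 -m pendant '[[0,0,0.03,0,0,0],[0,0,0,0,0,0],[0,0,0,0,0,0]]'
python3 -m pendant '[[0,0,0.03,0,0,0],[0,0,0,0,0,0],[0,0,0,0,0,0]]'
python3 -m pendant '[[0,0,0.01,0,0,0],[0,0,0,0,0,0],[0,0,0,0,0,0]]'
```

```text
clock: 30.53
tool_pos: [0.4596, -0.1536, 0.0176]
eef_rot: [-0.043, 0.999, 0.0, -0.0]
contact_force: [0.1, 0.3, -0.4]
opening: 0.183
finger_force: 20.0
clock: 30.78
tool_pos: [0.4597, -0.1536, 0.0174]
eef_rot: [-0.043, 0.999, -0.0, 0.0]
contact_force: [-0.4, 1.1, 5.1]
opening: 0.179
finger_force: 20.0
clock: 31.03
tool_pos: [0.4597, -0.1537, 0.0174]
eef_rot: [-0.043, 0.999, -0.0, 0.0]
contact_force: [-0.6, 0.9, 9.1]
opening: 0.188
finger_force: 20.0
```

```bash
python3 -m pendant '[[0,0,0,0,0,0],[0,0,0,0,0,0],[0,0,0,0,0,0]]' -0.38
python3 -m pendant '[[0,0,-0.1,0,0,0],[0,0,-0.4,0,0,0],[0,0,-0.8,0,0,0],[0,0,-0.9,0,0,0],[0,0,-0.9,0,0,0]]'
python3 -m pendant '[[0,0,-0.9,0,0,0],[0,0,-0.9,0,0,0],[0,0,-0.5,0,0,0],[0,0,0,0,0,0],[0,0,0,0,0,0]]'
python3 - <<'E'
from h import *
p,d=optics.snapshot('wrist');q,_=optics.snapshot('scene')
cv2.imwrite('pics/t11.png',np.hstack([cv2.resize(p,(400,300)),cv2.resize(q[150:330,200:480],(400,257))[:].copy() if 0 else cv2.resize(q[120:330,200:480],(400,300))]))
E
```

```text
clock: 31.28
tool_pos: [0.4597, -0.1537, 0.0166]
eef_rot: [-0.043, 0.999, 0.0, 0.0]
contact_force: [0.7, -0.8, -0.4]
opening: 0.31
finger_force: 0.0
clock: 31.7
tool_pos: [0.4591, -0.1536, 0.0949]
eef_rot: [-0.043, 0.999, 0.0, -0.001]
contact_force: [0.2, -0.8, -0.3]
opening: 0.311
finger_force: 0.0
clock: 32.12
tool_pos: [0.4597, -0.154, 0.1519]
eef_rot: [-0.042, 0.999, -0.0, 0.0]
contact_force: [0.1, 0.3, -0.8]
opening: 0.312
finger_force: 0.0
```

View pics/t11.png

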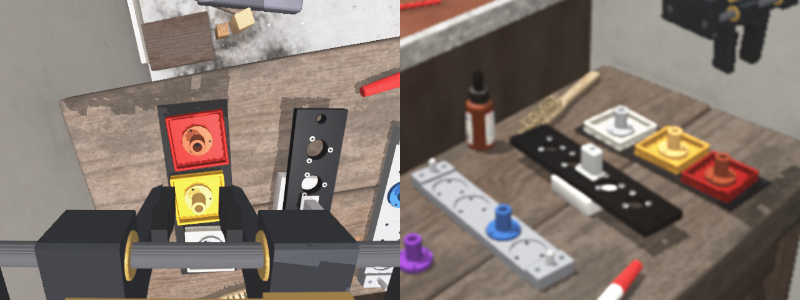

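All three hubs stand in their own trays, the plate is flat on the block, and the blue master is in its nest.

```bash
python3 -c "
from plant import r
print(r.finish_job())"
```

```text
the job is handed in; nothing more can be done
None
```

The job is handed in at about 32 s on the clock: the jig plate lies flat on the middle of the block, the brass, copper and aluminium hubs stand in the yellow, red and white trays, and the blue master is still in its nest.

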